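Lock the crucible stand's thumbscrew

ROBOT

A 6-joint arm with a two-finger parallel gripper is mounted at the origin on the work surface. World frame = base frame: x ahead of the robot, y to its left, z up, the work surface at z = 0. Lengths are in m, angles in rad, forces in N, time in s.
With the tool pointing down it reaches from about 0.35 to 0.775 m from the base axis. Payload 7.3 kg.
Tool frame: the origin (TCP) lies between the finger pads; the fingertips stand 17 mm ahead of it and the grasp point (between the pads) lies 2 mm behind it; z points along the fingers, y is the direction in which the jaws open and shut (so a half turn about z gives the same grasp; the last joint's range is limited). The gripper opens to 92 mm and grips with 3 to 60 N. Pads are 19 mm wide; open, the fingers measure 130 mm over their backs; the gripper's body (75 mm by 190 mm) begins 47 mm behind the grasp point.
Start: joints at [-1.43, 0.342, 1.524, -0, 1.275, -0.146], TCP at [0.149, -0.504, 0.244] pointing down, gripper open.
Joint ranges: [-2.53, 2.53], [-0.77, 2.02], [0.04, 2.7], [-1, 4.14], [0.28, 2.66], [-3.11, 3.11]. Speed limits (rad/s): [2.57, 2.57, 3.14, 3.14, 3.14, 3.14].

INTERFACE

Orientations are given as [roll, pitch, yaw] about the fixed x, y, z axes, in that order (R = Rz(yaw) Ry(pitch) Rx(roll)).
In Python, from cell import sensors, vision, hand_in gives the robot as it stands.
- The arm moves only by the tool step_arm, never from a script. Its argument "series" is a list of rows, each a list of 5 numbers: the opening, from 0 (shut) to 1 (fully open), then the shift along the world's x, y, z each as a share of 25 mm, from -1 to 1, then the turn about the world's z as a share of 0.08 rad, from -1 to 1. A call has 1 to 12 rows; each row shifts and turns the commanded pose from where the row before left it; what a row does not reach is not made up. A row lasts 1/10 s, in which the tool goes at most 50 mm and 8.59 degrees, less where a joint would pass 70% of its speed; a pose out of reach is approached as far as the arm can. A call with a number of a shift or a turn outside -1 to 1 is refused whole. A call with a gripper value outside its range is refused whole. The fingers move at their own pace and stop on an object; "squeeze" is the grip in N (left out, the last holds). Time passes only in rows, so rows that do not move let the fingers close. It gives the time, the measured TCP pose, the force and the opening at its end, in the units of the state.
- sensors.observe(): the state, without advancing time (a new reading comes with each control period).
- vision.read_camera(name): name is "side" or "top" or "wrist"; returns a dict with "pixels" (480x640x3 uint8, blue, green, red), "range_z" (480x640 float32, m along the optical axis (not along the pixel's ray), 0 where there is no reading), "camera_matrix" (3x3 intrinsics, pixels), "pose" (4x4, takes a point from camera to world coordinates). Camera axes: x right, y down, z forward; pixel columns grow to the right and rows downward; lengths in m; the calibration is good to about 2 mm. A picture is of the moment at which its call begins.
- hand_in(): hands the job in, once; it reports no verdict.
The state is a dict: "time": time; "qpos": joint angles; "qvel": joint speeds; "joint_efforts": joint torques, N m; "tool_pos": TCP position; "tool_rot": TCP orientation; "contact_force": force on the tool from outside, world axes, zero at the start; "torque": the same for the moment, N m; "opening": finger opening in m.
Only numpy, scipy, OpenCV 4.12 (cv2) and the standard library are available. Lean on these libraries where they do the work, as an engineer would, in place of code of your own. Each camera call takes 0.05 s, during which the arm holds its last target.

TASK

Tighten the brass thumbscrew on the stand whose ring carries the terracotta pot: turn it clockwise until it seats, stop there without forcing it further, and let go. Do not turn the thumbscrew of the other stand, the one with the white pot.

Things in the scene. Friction and masses are not known exactly. Their poses are not given: they have to be found in the camera images.
- clay_screw (a joint): Turn of the thumbscrew to tighten, rad, growing clockwise seen from above. It starts at 0.1 to 0.6 and turns with a light drag (0.05 N m) until it seats at 1.20, the most it reads. Forced further, the screw strains its seat: it resists with 0.12 N m at once and 0.15 N m more per 0.1 rad, springs back to its seat when let go, and is overtightened 0.35 rad past it.
- clay_grip (a point): Middle of the brass knob to turn, on its upright axis, half-way up, 156 mm above the bench. Knob: 33 mm in diameter, 28 mm high, on a neck 12 mm high over a dark flange 54 mm wide. Its x axis lies along the white paint line on the knob's top (centre to rim), which points at the pot, in line with the white dash on the flange, when the screw is seated. The stand is bolted down in a steel tray.
- clay_pot_mid (a point): Centre, half-way up, of the terracotta pot fixed in the ring of the stand to be tightened: 77 mm high, 87 mm across its lip, top 20 mm lower than the knob's middle. A steel rod joins ring and stand head, 130 mm from the knob's axis to the pot's; x points along it away from the knob, z up. A like pot standing alone on the bench is only spare.
- white_mark (a point): Point on the white paint line on top of the other stand's knob, 13 mm from that knob's axis and 14 mm above its middle. That stand is the same but has a white pot in its ring; its knob must not be turned.
There are look-alikes about, which are no part of the job. Leave any red look-alike of the part that bears clay_screw alone.

How it is judged:
By the outcome, as a careful person would: the job done as asked, in the order asked, and still so for the second after the job is handed in, with the robot touching nothing.
It also fails if it takes over 43 s, if anything falls off the work surface, if the arm or the gripper's body presses on something with over 40 N, if the wrist force passes 120 N, or if a joint passes its speed limit or range.

## Working session

There is one attempt and no reset: what is moved stays moved. The work goes in short steps, Python scripts to look and compute and a tool call to move; the robot and the scene stay as the last step left them, time stands still between calls to the robot, and variables do not carry over. Pictures are saved under pics/ and viewed, and the job is handed in when it is done.

Besides the shell and the picture viewer there is one more tool, called after "Emit:" as a command line: name --pt "numbers of a row" for each row, then --argument value for the rest. step_arm: Moves the arm, as the interface text tells. Its arguments: {"type":"object","properties":{"series":{"type":"array","items":{"type":"array","items":{"type":"number","minimum":-1,"maximum":1}}},"squeeze":{"type":"number"}},"required":["series"]}

```bash
mkdir -p pics; ls; cat > h.py <<'E'
import numpy as np, cv2
from cell import sensors, vision, hand_in
def grab(n,tag):
    d=vision.read_camera(n); cv2.imwrite(f'pics/{tag}_{n}.png',d['pixels']); np.savez(f'pics/{tag}_{n}.npz',**d); return d
def world(d,u,v,z=None):
    K=np.array(d['camera_matrix']);T=np.array(d['pose'])
    r=np.array([(u-K[0,2])/K[0,0],(v-K[1,2])/K[1,1],1.])
    if z is None:
        return T[:3,:3]@(r*d['range_z'][int(v),int(u)])+T[:3,3]
    w=T[:3,:3]@r; return T[:3,3]+w*(z-T[2,3])/w[2]
E
python3 - <<'E'
from h import *
for n in ('top','side'):
    d=grab(n,'a'); print(n,d['camera_matrix'],d['pose'])
print(sensors.observe())
E
```

```text
pics
top [[612.31475628   0.         314.43928284]
 [  0.         612.31475628 243.11212435]
 [  0.           0.           1.        ]] [[-1.02356413e-03 -9.97461884e-01  7.11950934e-02  3.15063790e-01]
 [-9.99967589e-01  4.52386304e-04 -8.03837504e-03  1.83603861e-02]
 [ 7.98576503e-03 -7.12010137e-02 -9.97430019e-01  1.66713178e+00]
 [ 0.00000000e+00  0.00000000e+00  0.00000000e+00  1.00000000e+00]]
side [[567.31635876   0.         317.26471712]
 [  0.         567.31635876 235.97160351]
 [  0.           0.           1.        ]] [[-0.75808125 -0.36661649  0.53935626 -0.20970733]
 [-0.65195586  0.40532968 -0.64082869  0.75102759]
 [ 0.01632126 -0.83743669 -0.54629059  0.73196152]
 [ 0.          0.          0.          1.        ]]
{'time': 0.1, 'qpos': array([-1.42997879e+00,  3.42672105e-01,  1.52490646e+00, -3.08509084e-06,
        1.27538536e+00, -1.45988996e-01]), 'qvel': array([ 0.00159418, -0.00273072, -0.00291305,  0.00130452, -0.00078483,
       -0.00091372]), 'joint_efforts': array([ 1.50513693e-03, -4.32006776e+01, -2.44692189e+01,  7.19453604e-02,
        5.25599916e-02, -4.16430453e-05]), 'tool_pos': array([ 0.14849697, -0.50321816,  0.24310979]), 'tool_rot': array([-3.14023554e+00, -1.96561219e-04,  2.86807298e-01]), 'contact_force': array([0.55134048, 0.04733013, 0.40835009]), 'torque': array([-0.03418557,  0.01374197, -0.10068247]), 'opening': 0.09201994207075513}
```

View pics/a_top.png

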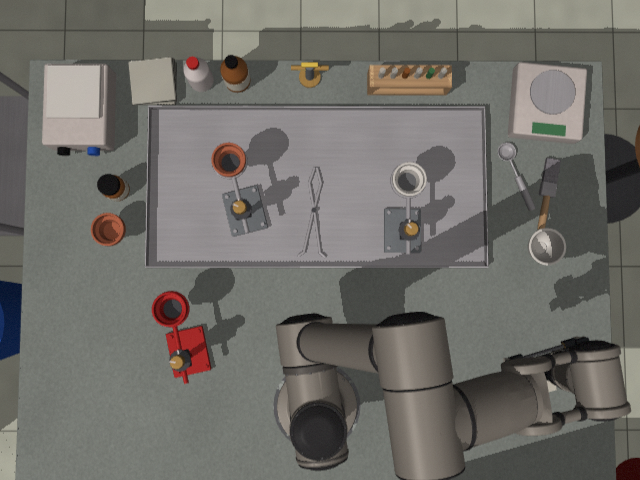

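View pics/a_side.png

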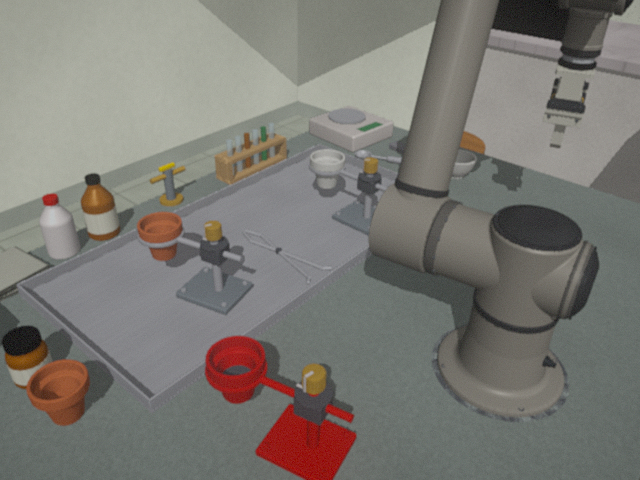

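Candidates in the top view for the knob to turn:
- (240,207): grey stand with the terracotta pot at (229,159). This is the target.
- (411,229): grey stand with the white pot. Do not turn.
- (179,361): red look-alike. Leave alone.
- (310,70): yellow valve at the back, unrelated.
- The spare pot at (108,229) has no stand.

I'll check the target in a close crop.

```bash
python3 - <<'E'
from h import *
d=dict(np.load('pics/a_top.npz')); im=d['pixels']
c=cv2.resize(im[135:245,200:285],None,fx=6,fy=5.4,interpolation=cv2.INTER_CUBIC); c=cv2.resize(im[135:245,195:285],None,fx=5,fy=5,interpolation=cv2.INTER_CUBIC)
e=dict(np.load('pics/a_side.npz'))['pixels'][200:310,130:280]
cv2.imwrite('pics/a_crop.png',c); cv2.imwrite('pics/a_crop2.png',cv2.resize(e,None,fx=5,fy=5,interpolation=cv2.INTER_CUBIC))
for u,v in [(240,207),(239,206),(241,209),(229,159),(213,158),(245,160),(229,145),(229,175)]: print(u,v,world(d,u,v))
E
```

```text
240 207 [0.51106724 0.18929613 0.16983961]
239 206 [0.5132232  0.1914925  0.17225725]
241 209 [0.50673185 0.18734473 0.16501239]
229 159 [0.64658864 0.22748379 0.09386983]
213 158 [0.64061784 0.26260231 0.13424153]
245 160 [0.63714823 0.18244208 0.12657003]
229 145 [0.6746247  0.22277621 0.13169671]
229 175 [0.5972486  0.22182903 0.13366894]
```

View pics/a_crop.png

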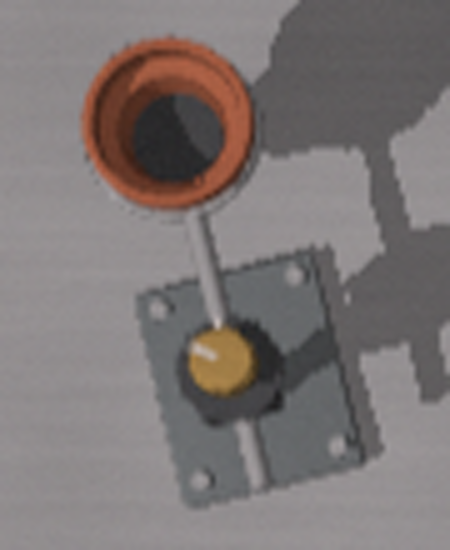

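View pics/a_crop2.png

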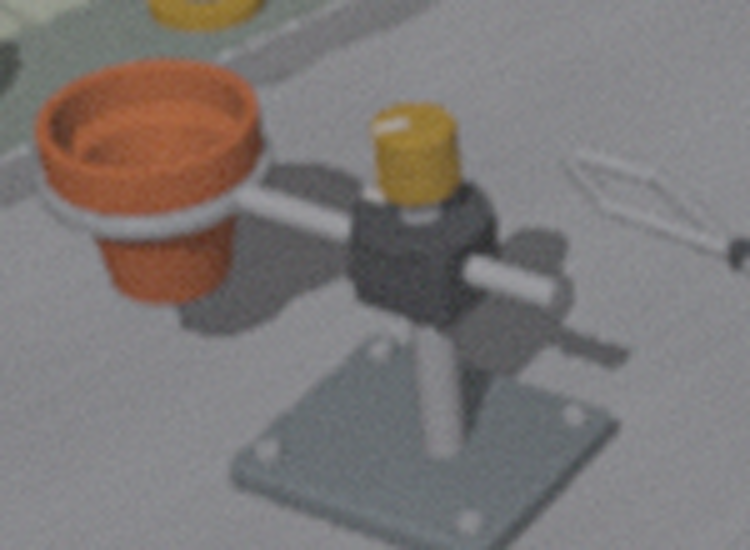

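The crop shows the terracotta pot in the ring at (229,159) joined by a rod to the brass knob at about (239.4,207). The paint line points left and slightly up, so it's well short of the pot. This is the right stand, grey and in the tray.

```bash
python3 - <<'E'
from h import *
d=dict(np.load('pics/a_top.npz'))
k=world(d,239.4,206.8,.170);p=world(d,228.8,159.4,.136);l=world(d,235.5,205,.17);w=world(d,411,229,.17)
f=lambda a:np.arctan2(a[1],a[0])
print(k,p,np.linalg.norm((p-k)[:2]),f(p-k),f(l-k),w)
s=sensors.observe();print((k-s['tool_pos'])/.025)
E
```

```text
[0.51154141 0.1907558  0.17      ] [0.6366863 0.2223798 0.136    ] 0.12907873157804725 0.24751738395522022 1.136822485287139 [ 0.4566019  -0.23114138  0.17      ]
[14.52177756 27.75895829 -2.92439163]
```

Emit:
step_arm --pt "1 1 1 0.2 0" --pt "1 1 1 0.2 0" --pt "1 1 1 0.2 0" --pt "1 1 1 0.2 0" --pt "1 1 1 0.2 0" --pt "1 1 1 0.2 0" --pt "1 1 1 0.2 0" --pt "1 1 1 0.2 0" --pt "1 1 1 0.2 0" --pt "1 1 1 0.2 0" --pt "1 1 1 0.2 0" --pt "1 1 1 0.2 0"

```text
time: 1.3
tool_pos: [0.4493, -0.2023, 0.3037]
tool_rot: [-3.141, 0.0, 0.287]
contact_force: [0.0, 0.0, -0.4]
opening: 0.0919
```

Emit:
step_arm --pt "1 0.2 1 0 0" --pt "1 0.2 1 0 0" --pt "1 0.2 1 0 0" --pt "1 0.2 1 0 0" --pt "1 0.2 1 0 0" --pt "1 0.2 1 0 0" --pt "1 0.2 1 0 0" --pt "1 0.2 1 0 0" --pt "1 0.2 1 0 0" --pt "1 0.2 1 0 0" --pt "1 0.2 1 0 0" --pt "1 0.2 1 0 0"

```text
time: 2.5
tool_pos: [0.5084, 0.0975, 0.3034]
tool_rot: [-3.142, 0.001, 0.287]
contact_force: [-0.6, -0.2, 0.2]
opening: 0.0921
```

Emit:
step_arm --pt "1 0.1 1 -0.2 0" --pt "1 0 1 -0.5 0" --pt "1 0 1 -0.8 0" --pt "1 0 0.7 -0.8 0" --pt "1 0 0 0 0"

```text
time: 3.0
tool_pos: [0.5092, 0.1904, 0.2431]
tool_rot: [-3.141, 0.006, 0.289]
contact_force: [0.1, 0.4, 0.8]
opening: 0.0915
```

```bash
python3 - <<'E'
from h import *
d=grab('wrist','b');print(d['camera_matrix'],d['pose']);print(sensors.observe()['tool_pos'])
E
```

```text
[[345.45044212   0.         318.84069761]
 [  0.         345.45044212 238.81595291]
 [  0.           0.           1.        ]] [[ 0.2853169  -0.91803955 -0.27531373  0.58156048]
 [-0.95843248 -0.27365183 -0.08075796  0.21266768]
 [-0.0012011   0.28691123 -0.95795642  0.38333546]
 [ 0.          0.          0.          1.        ]]
[0.51009402 0.18941168 0.24478598]
```

View pics/b_wrist.png

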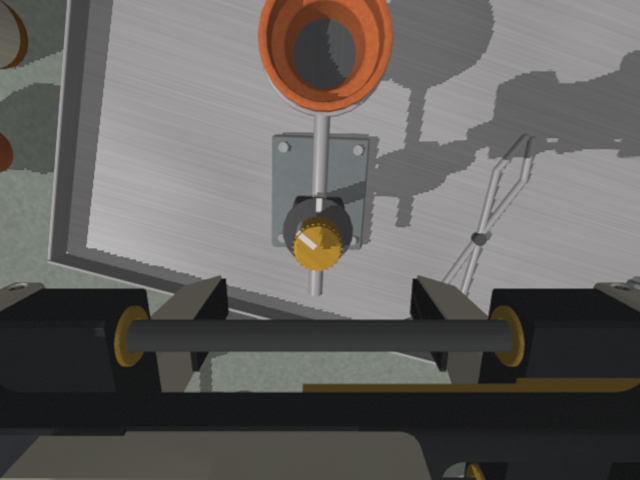

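The wrist view shows the knob top at about (318,246), with its paint line pointing up-left to about (303,239). The flange dash at (319,205) points at the pot. Next I'll refine the centre and angles.

```bash
python3 - <<'E'
from h import *
d=dict(np.load('pics/b_wrist.npz')); im=d['pixels']
c=im[190:280,270:370]; cv2.imwrite('pics/b_crop.png',cv2.resize(c,None,fx=6,fy=6,interpolation=cv2.INTER_CUBIC))
# top-face points via depth
v,u=np.mgrid[215:275,285:350]; K=d['camera_matrix'];T=d['pose'];z=d['range_z'][215:275,285:350]
P=np.stack([(u-K[0,2])/K[0,0]*z,(v-K[1,2])/K[1,1]*z,z],-1).reshape(-1,3)@T[:3,:3].T+T[:3,3]
t=P[(P[:,2]>.164)&(P[:,2]<.178)];print(len(t),t.mean(0),(t.min(0)+t.max(0))/2,t.max(0)-t.min(0))
px=im[215:275,285:350].reshape(-1,3).astype(int);m=(P[:,2]>.164)&(px.min(1)>120)
q=P[m];print(m.sum(),q.mean(0)); c0=(t.min(0)+t.max(0))/2
print('line',np.arctan2(*(q.mean(0)-c0)[[1,0]]))
u_,s_,vt=np.linalg.svd((q-q.mean(0))[:,:2]);print(np.arctan2(vt[0,1],vt[0,0]),s_)
r=world(d,320,165,.11);r2=world(d,317,285,.11);p=world(d,326,44,.136);print('rod',r,r2,np.arctan2(*(r-r2)[[1,0]]),'pot',np.arctan2(*(p-c0)[[1,0]]))
E
```

```text
1843 [0.5146524  0.19482374 0.1693826 ] [0.51351024 0.19449803 0.16810049] [0.03323956 0.03273102 0.0081682 ]
155 [0.51754341 0.20250595 0.17288228]
line 1.1042355342286299
-2.8694763767946414 [0.10384792 0.04461404]
rod [0.56059258 0.20582928 0.11      ] [0.46279445 0.1793071  0.11      ] 0.26482355559038834 pot 0.23966284856378345
```

View pics/b_crop.png

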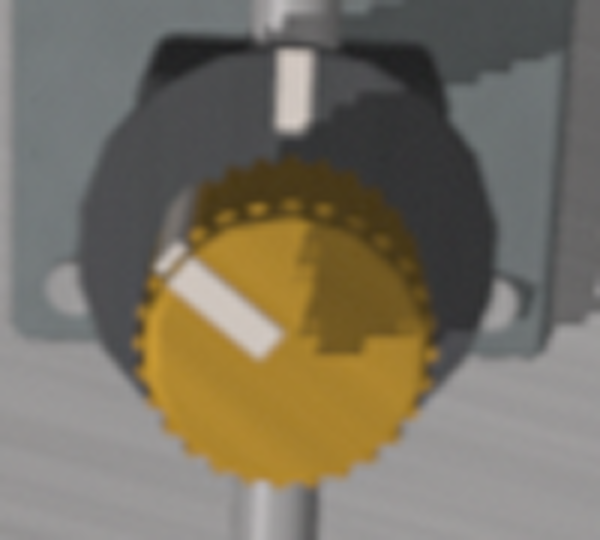

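Emit:
step_arm --pt "1 0.13 0.09 -0.9 0" --pt "1 0 0 -0.9 0" --pt "1 0 0 -0.9 0" --pt "1 0 0 -0.8 0" --pt "1 0 0 0 0"

```text
time: 3.55
tool_pos: [0.5134, 0.1899, 0.1573]
tool_rot: [3.141, 0.004, 0.286]
contact_force: [-0.9, -0.3, -0.3]
opening: 0.0921
```

```bash
python3 - <<'E'
from h import *
d=grab('wrist','c');s=sensors.observe();print(s['tool_pos'],s['torque'],s['contact_force'])
E
```

```text
[0.51430183 0.19026943 0.15885129] [-0.01472936  0.01455695  0.00044277] [-0.38714886  0.39496759 -0.02742563]
```

View pics/c_wrist.png

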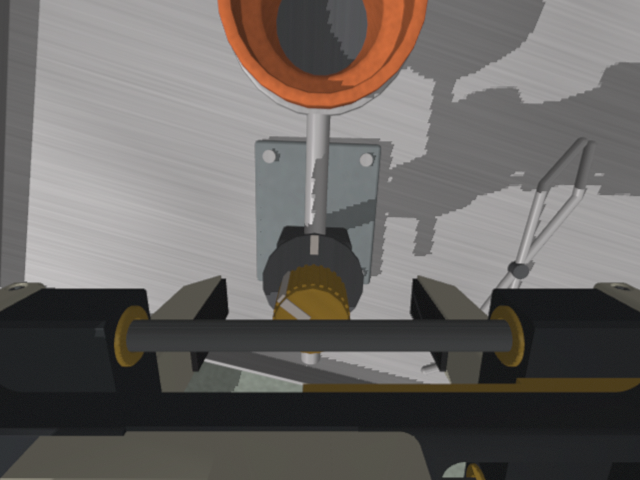

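The knob centre is at column ~312, while the jaws centre on ~319.5, so the knob sits about 3 mm to the left. I'll shift and close gently.

Emit:
step_arm --pt "1 -0.03 0.13 0 0" --pt "0.5 0 0 0 0" --pt "0 0 0 0 0" --pt "0 0 0 0 0" --pt "0 0 0 0 0" --pt "0 0 0 0 0" --pt "0 0 0 0 0" --pt "0 0 0 0 0" --squeeze 10

```text
time: 4.4
tool_pos: [0.5135, 0.1944, 0.1587]
tool_rot: [3.141, 0.0, 0.287]
contact_force: [-0.7, 0.3, -0.4]
opening: 0.0406
```

```bash
python3 - <<'E'
from h import *
d=grab('wrist','d');s=sensors.observe();print(s['tool_pos'],s['tool_rot'],s['torque'],s['contact_force'],s['opening'])
E
```

```text
[0.5135371  0.19445026 0.15872233] [3.14152832e+00 3.52040788e-05 2.86775528e-01] [-0.01620378 -0.03676888  0.00048557] [-0.24282477 -1.09260324 -0.28869648] 0.03641631154454865
```

View pics/d_wrist.png

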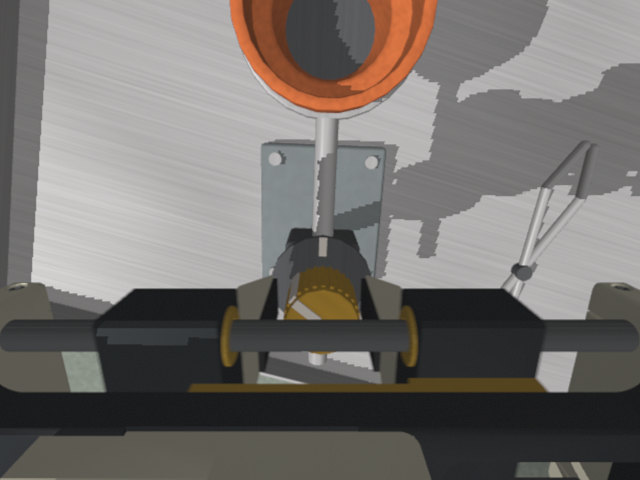

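The knob is centred between the pads at about column 321. I'll finish closing.

Emit:
step_arm --pt "0 0 0 0 0" --pt "0 0 0 0 0" --pt "0 0 0 0 0" --pt "0 0 0 0 0"

```text
time: 4.85
tool_pos: [0.5138, 0.1937, 0.1588]
tool_rot: [3.14, -0.0, 0.287]
contact_force: [1.3, -4.8, 0.8]
opening: 0.0313
```

```bash
python3 - <<'E'
from h import *
s=sensors.observe();print(s['tool_pos'],s['tool_rot'],s['torque'],s['contact_force'],s['opening'])
E
```

```text
[0.51380307 0.19365545 0.1588288 ] [ 3.14025889e+00 -2.64812328e-05  2.86639162e-01] [-0.82722452 -0.19350599 -0.04763994] [ 1.31050068 -4.83190386  0.83146915] 0.03134877423042855
```

Emit:
step_arm --pt "0 0 0 0 -0.5" --pt "0 0 0 0 -0.5" --pt "0 0 0 0 -0.5" --pt "0 0 0 0 -0.5" --pt "0 0 0 0 -0.5" --pt "0 0 0 0 0"

```text
time: 5.45
tool_pos: [0.5137, 0.1938, 0.1588]
tool_rot: [3.141, -0.0, 0.086]
contact_force: [1.2, -4.9, 1.6]
opening: 0.0311
```

```bash
python3 - <<'E'
from h import *
d=grab('wrist','e');s=sensors.observe();print(s['tool_pos'],s['tool_rot'],s['torque'],s['contact_force'],s['opening'])
cv2.imwrite('pics/e_crop.png',cv2.resize(d['pixels'][220:380,220:420],None,fx=4,fy=3.7))
E
```

```text
[0.5137588  0.19375808 0.15877776] [ 3.14048748e+00 -1.69148313e-04  8.69028867e-02] [-0.80625231 -0.1607441  -0.02159042] [ 0.36926947 -6.15009324  1.70882111] 0.03110859040395339
```

View pics/e_crop.png

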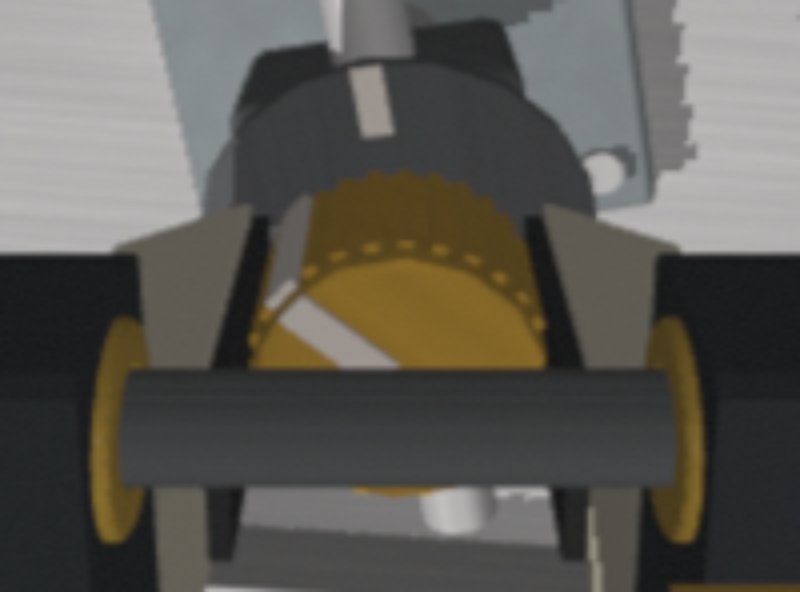

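The knob follows the jaws: the line stays fixed relative to the pads while the flange dash has rotated. I'll continue, trimming out the small side load.

Emit:
step_arm --pt "0 0 -0.03 0 -0.5" --pt "0 0 0 0 -0.5" --pt "0 0 0 0 -0.5" --pt "0 0 0 0 -0.5" --pt "0 0 0 0 -0.5" --pt "0 0 0 0 -0.5" --pt "0 0 0 0 -0.5" --pt "0 0 0 0 -0.5" --pt "0 0 0 0 -0.5" --pt "0 0 0 0 -0.5" --pt "0 0 0 0 -0.5" --pt "0 0 0 0 0"

```text
time: 6.7
tool_pos: [0.5138, 0.1939, 0.1588]
tool_rot: [-3.141, -0.0, -0.353]
contact_force: [2.7, -1.0, -0.5]
opening: 0.0314
```

```bash
python3 - <<'E'
from h import *
d=grab('wrist','f');s=sensors.observe();print(s['tool_pos'],s['tool_rot'],s['torque'],s['contact_force'],s['opening'])
cv2.imwrite('pics/f_crop.png',cv2.resize(d['pixels'][220:380,220:420],None,fx=4,fy=3.7))
E
```

```text
[0.51381091 0.19391996 0.15882964] [-3.14090591e+00 -4.54803568e-04 -3.52108278e-01] [ 0.0045754  -0.24090648 -0.05569735] [ 1.63099088  0.56412508 -0.07808403] 0.03159238972560854
```

View pics/f_crop.png

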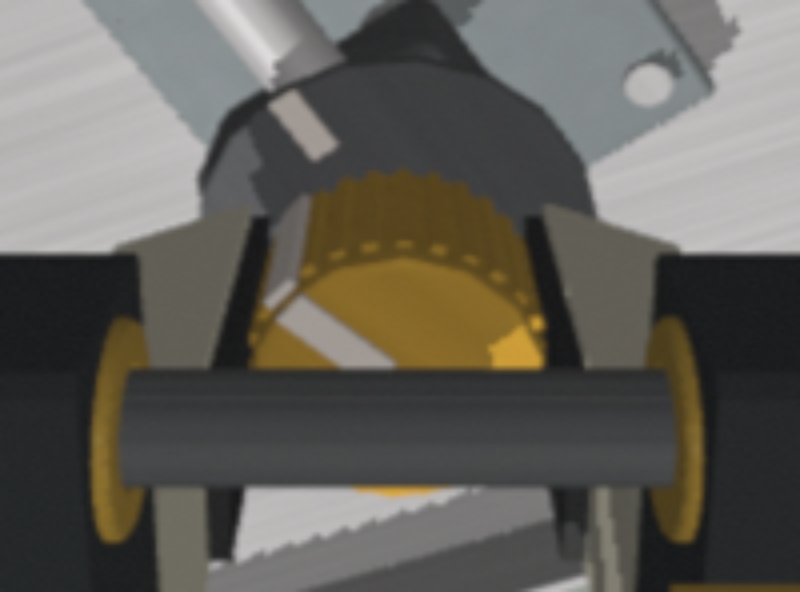

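Emit:
step_arm --pt "0 0 0 0 -0.5" --pt "0 0 0 0 -0.5" --pt "0 0 0 0 -0.5" --pt "0 0 0 0 -0.5" --pt "0 0 0 0 0"

```text
time: 7.25
tool_pos: [0.5138, 0.194, 0.1588]
tool_rot: [-3.141, -0.0, -0.512]
contact_force: [1.1, -0.5, 0.1]
opening: 0.0314
```

```bash
cat > g.py <<'E'
import sys
from h import *
t=sys.argv[1]
d=grab('wrist',t);s=sensors.observe();print(s['tool_rot'],s['torque'],s['contact_force'],s['joint_efforts'][5])
cv2.imwrite(f'pics/{t}_crop.png',cv2.resize(d['pixels'][220:380,220:420],None,fx=4,fy=3.7))
E
python3 g.py g1
```

```text
[-3.14073136e+00 -3.40070707e-04 -5.11536111e-01] [ 0.17788355 -0.4124657  -0.03224021] [ 2.09056565  0.86229327 -0.63399074] 0.10375768644735217
```

Emit:
step_arm --pt "0 0 0 0 -0.5" --pt "0 0 0 0 0"

```text
time: 7.5
tool_pos: [0.5139, 0.194, 0.1589]
tool_rot: [-3.141, -0.0, -0.552]
contact_force: [2.2, 0.6, -0.5]
opening: 0.0312
```

```bash
python3 g.py g2
```

```text
[-3.14064967e+00 -3.77048289e-04 -5.51440454e-01] [ 0.38547082 -0.54671507 -0.10077153] [2.46109015 0.6501665  0.28239361] 0.09011250687763095
```

View pics/g2_crop.png

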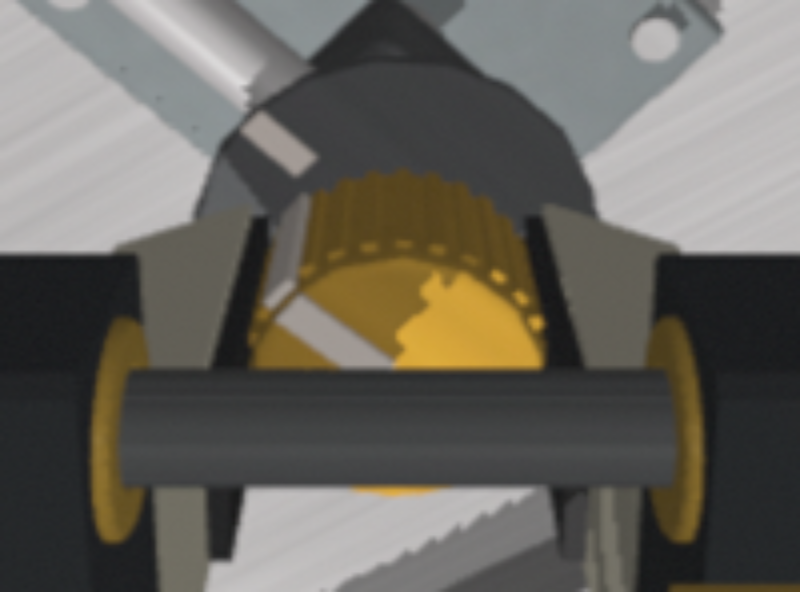

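```bash
python3 - <<'E'
from h import *
d=dict(np.load('pics/g2_wrist.npz'))
g=lambda x,y,z:world(d,220+x/4,220+y/3.7,z)
f=lambda a:np.arctan2(a[1],a[0])
print('line',f(g(287,308,.17)-g(370,363,.17)), 'from centre',f(g(287,308,.17)-np.array([.5137,.1942,.17])))
print('dash',f(g(258,122,.13)-g(303,165,.13)),f(g(280,143,.13)-np.array([.5137,.1942,.17])), g(287,308,.17),g(280,143,.13))
E
```

```text
line 0.34211241135662046 from centre 0.3250952012814682
dash 0.1752967958041452 0.24612260637297267 [0.52715792 0.19873604 0.17      ] [0.53368959 0.1992217  0.13      ]
```

Emit:
step_arm --pt "0 0 0 0 -0.25" --pt "0 0 0 0 0"

```text
time: 7.75
tool_pos: [0.5138, 0.194, 0.1589]
tool_rot: [-3.141, -0.0, -0.573]
contact_force: [3.6, 1.5, -1.5]
opening: 0.0313
```

```bash
python3 g.py g3
```

```text
[-3.14069613e+00 -3.85259343e-04 -5.72771881e-01] [ 0.52518514 -0.6585666  -0.03994718] [ 3.2238571   1.28425395 -0.92608572] 0.05308270803652704
```

Emit:
step_arm --pt "0 0 0 0 -0.25" --pt "0 0 0 0 -0.25" --pt "0 0 0 0 0"

```text
time: 8.1
tool_pos: [0.5138, 0.1939, 0.1589]
tool_rot: [-3.141, -0.0, -0.614]
contact_force: [4.4, 2.9, -0.6]
opening: 0.031
```

```bash
python3 g.py g4
```

```text
[-3.14084661e+00 -2.81266142e-04 -6.13372289e-01] [ 0.63496682 -0.80797357 -0.00197928] [ 4.18372017  3.60394418 -0.66037076] 0.09925835067406297
```

Emit:
step_arm --pt "0 0 0 0 -0.25" --pt "0 0 0 0 0"

```text
time: 8.35
tool_pos: [0.5138, 0.194, 0.1589]
tool_rot: [-3.141, -0.0, -0.634]
contact_force: [4.1, 1.8, 0.1]
opening: 0.0313
```

```bash
python3 g.py g5
```

```text
[-3.14091575e+00 -2.60817688e-04 -6.33165746e-01] [ 0.66184552 -0.7801189   0.12313902] [ 3.84080541  3.76292131 -0.16709769] 0.19811213482171297
```

Emit:
step_arm --pt "0 0 0 0 -0.25" --pt "0 0 0 0 0"

```text
time: 8.6
tool_pos: [0.5137, 0.194, 0.159]
tool_rot: [-3.141, -0.0, -0.653]
contact_force: [4.4, 2.8, 0.3]
opening: 0.0314
```

```bash
python3 g.py g6
```

```text
[-3.14088091e+00 -2.25989451e-04 -6.53024899e-01] [ 0.6457786  -0.65866175  0.11705667] [ 4.04832402  3.29734379 -0.11907516] 0.2210398530587554
```

View pics/g6_crop.png

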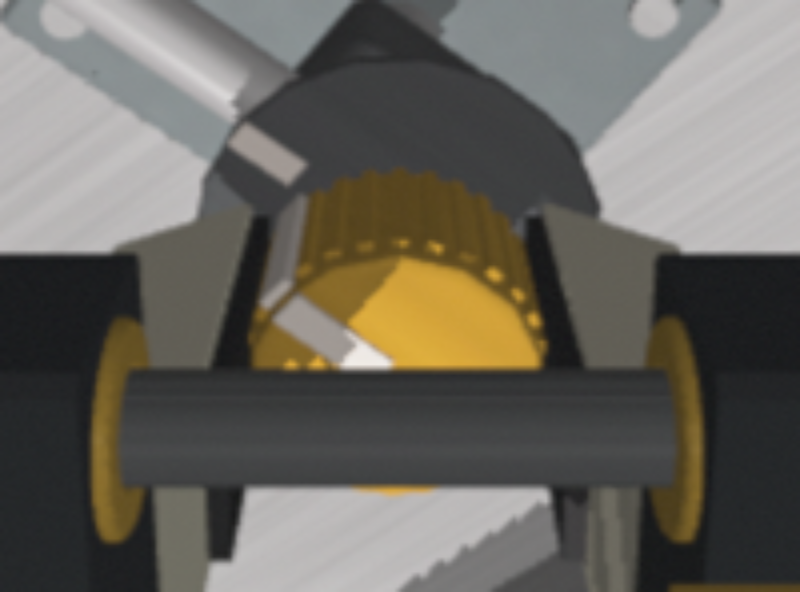

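Joint-6 effort rose from about 0.09 to 0.20–0.22 N m and Mz rose by about 0.12, as described for the seat, and the paint line is now parallel to the flange dash. It's seated, only about 0.02–0.03 rad into the strain. I'll release and rise.

Emit:
step_arm --pt "0.6 0 0 0 0" --pt "1 0 0 0 0" --pt "1 0 0 0 0" --pt "1 0 0 0 0" --pt "1 0 0 0 0" --pt "1 0 0 0.4 0" --pt "1 0 0 1 0" --pt "1 0 0 1 0" --pt "1 0 0 1 0" --pt "1 0 0 0.5 0" --pt "1 0 0 0 0"

```text
time: 9.75
tool_pos: [0.5145, 0.1939, 0.2591]
tool_rot: [-3.138, -0.003, -0.653]
contact_force: [-0.4, 0.3, -0.8]
opening: 0.0913
```

```bash
python3 - <<'E'
from h import *
d=grab('wrist','i');s=sensors.observe();print(s['time'],s['tool_pos'],s['contact_force'],s['opening'])
E
```

```text
9.8 [0.5137969  0.19374881 0.25735577] [0.01164225 0.28091242 0.66027178] 0.09176342732114552
```

View pics/i_wrist.png

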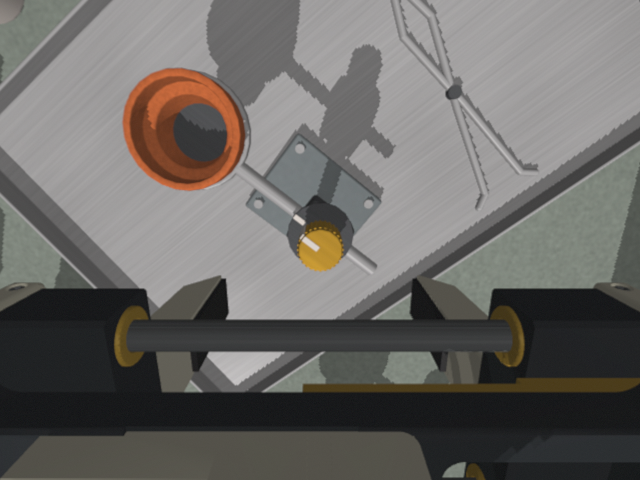

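```bash
python3 - <<'E'
from h import *
d=dict(np.load('pics/i_wrist.npz'));im=d['pixels']
cv2.imwrite('pics/i_crop.png',cv2.resize(im[190:280,270:370],None,fx=6,fy=6,interpolation=cv2.INTER_CUBIC))
e=grab('top','i')
cv2.imwrite('pics/i_top_crop.png',cv2.resize(e['pixels'][130:270,130:460],(792,336),interpolation=cv2.INTER_CUBIC))
E
```

```text
(no output)
```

View pics/i_crop.png

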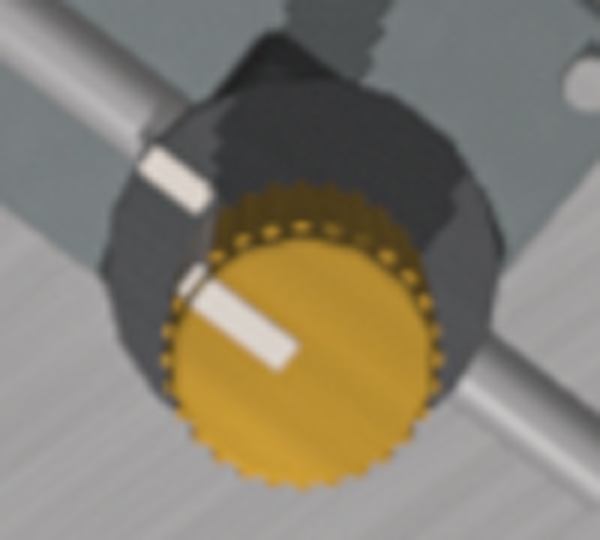

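View pics/i_top_crop.png

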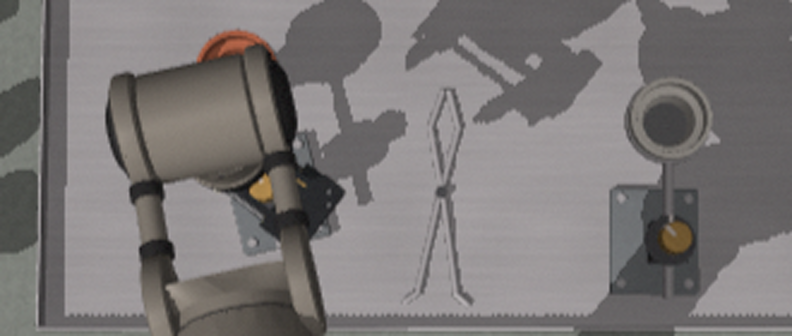

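The paint line, from (200,290) to (290,355) in the crop, is parallel to the flange dash, from (150,160) to (205,200), and to the rod. The knob is seated and the gripper is clear, with the other stand untouched.

```bash
python3 -c "
from cell import hand_in; print(hand_in())"
```

```text
the job is handed in; nothing more can be done
None
```

I tightened the thumbscrew on the terracotta pot's stand until it seated, then let go and handed the job in at about 10 s of the 43 s allowed. I gripped the knob at 10 N and turned it about 0.94 rad clockwise.

- **Seating:** joint-6 effort rose from about 0.1 to 0.2 N m and Mz rose by about 0.12 N m, matching the described seat. I stopped roughly 0.02–0.03 rad past the first sign of it, far short of the 0.35 rad overtightening limit.
- **After release:** the paint line is parallel to the flange dash and the rod to the pot. The gripper was clear, with contact force back to noise level.
- **Other stands:** I touched neither the white-pot stand nor the red look-alike.
- **Disagreements:** the first top-camera estimate of the knob's position was about 4 mm off the wrist camera's, so I corrected it from the wrist view before gripping. The Mz reading was noisy by about 0.05 N m, so I relied on joint-6 effort and the paint line to confirm the seat. The final top view was partly blocked by the arm.

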